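# Nip a glued book block in the hinged press

## Robot

A 7-joint arm with a two-finger parallel gripper is mounted at the origin on the work surface. World frame = base frame: x ahead of the robot, y to its left, z up, the work surface at z = 0. Lengths are in m, angles in rad, forces in N, time in s.
With the tool pointing down it reaches from about 0.4 to 0.85 m from the base axis. Payload 10.4 kg.
Tool frame: the origin (TCP) lies between the finger pads; the fingertips stand 17 mm ahead of it and the grasp point (between the pads) lies 2 mm behind it; x points along the fingers, y is the direction in which the jaws open and shut, and the axes are right-handed (so a half turn about x gives the same grasp; the last joint's range is limited). The gripper opens to 87 mm and grips with 3 to 60 N. Pads are 19 mm wide; open, the fingers measure 117 mm over their backs; the gripper's body (75 mm by 190 mm) begins 51 mm behind the grasp point.
Start: joints at [1.219, 0.332, -0.065, 1.46, 0.022, 1.35, -0.088], TCP at [0.202, -0.592, 0.24] pointing down, gripper open.
Joint ranges: [-2.6, 2.6], [-0.5, 2.12], [-1.47, 1.34], [0.16, 2.42], [-1.27, 4.41], [0.06, 2.06], [-2.6, 2.6]. Speed limits (rad/s): [2.22, 2.22, 2.79, 2.79, 3.14, 3.14, 3.14].

## Interface

Orientations are given as a unit quaternion [x, y, z, w].
In Python, from bench import r, optics, close_job gives the robot as it stands.
- The arm moves only by the shell command python3 -m inch 'ROWS' [OPENING] [FORCE]. ROWS is JSON, a list of rows, each an object with "translation": the shift along the tool's x, y, z in cm, a list of three; "spin": the turn about the tool's x in degrees. In form: [{"translation": [tx, ty, tz], "spin": spin}, ...]. A call has 1 to 20 rows; each row shifts and turns the pose as measured when the row begins, along the tool's axes as they then stand; what a row does not reach is not made up. A row lasts 1/8 s, in which the tool goes at most 62.5 mm and 10.7 degrees, less where a joint would pass 70% of its speed; a pose out of reach is approached as far as the arm can. A call is refused whole if a number of a shift passes 6.25 or a number of a turn 10.7, either way. A call with a gripper value outside its range is refused whole. OPENING is the closure, from 0 (fully open) to 1 (shut), set as the call begins (- or left out, the last holds). The fingers move at their own pace and stop on an object; FORCE is the grip in N (left out, the last holds). Time passes only in rows, so rows that do not move let the fingers close. It gives the time, the measured TCP pose, the force and the opening at its end, in the units of the state.
- r.read_state(): the state, without advancing time (a new reading comes with each control period).
- optics.camera(name): name is "scene" or "top"; returns the picture (400x640x3 uint8, red, green, blue); there is no depth.
- optics.camera_model(name): a dict with "camera_matrix" (3x3 intrinsics, pixels), "world_from_camera" (4x4, takes a point from camera to world coordinates). Camera axes: x right, y down, z forward; pixel columns grow to the right and rows downward; lengths in m; the calibration is good to about 2 mm. A picture is of the moment at which its call begins. camera_model takes no time and is no camera call.
- close_job(): hands the job in, once; it reports no verdict.
The state is a dict: "time": time; "joint_positions": joint angles; "joint_vel": joint speeds; "joint_torque": joint torques, N m; "ee_pos": TCP position; "eef_rot": TCP orientation; "ft_force": force on the tool from outside, world axes, zero at the start; "torque": the same for the moment, N m; "width": finger opening in m.
Only numpy, scipy, OpenCV 4.12 (cv2) and the standard library are available. Lean on these libraries where they do the work, as an engineer would, in place of code of your own. Each camera call takes 0.05 s, during which the arm holds its last target.

## Task

Tip the standing blue book block over its stop so that it lies flat on the bed of the press, then slide the red safety catch fully aside to unlock the raised pressing board. Take the board by its handle, lower it gently onto the book without letting it drop, push down on the handle with about 15 N (25 N at most) for a full second, and let go, leaving the board resting on the book. Leave everything else on the table where it is.

Things in the scene. Friction and masses are not known exactly. Their poses are not given: they have to be found in the camera images.
- press: Hinged nipping press, fixed. Origin on the table under the bed's middle, z up, +y along the press from loading ledge to hinge and catch, x across. Grey bed 170 mm wide (x), y -70 to +135 mm, top 30 mm above the table. Black loading ledge y -160 to -70 mm, top at 20 mm
- step (a point): middle of the bed's end edge (press y = -70 mm, 30 mm above the table): a 10 mm high step up from the ledge to the bed, the stop over which the book tips
- hinge (a point): middle of the board's hinge axis (along the press's x) at press y = +120 mm, 100 mm above the table, between two green posts with round heads up to 120 mm high (at x = +-85 mm, 16 mm thick, 50 mm long)
- book: Blue-covered book block, loose, 100 mm wide (own x), 42 mm thick (own y), 140 mm tall (own z) plus 1 mm covers, 0.3 to 0.55 kg. Origin: centre of its foot. Starts upright on the ledge, 2 to 6 mm short of the step, own y about along press +y. Pushed near its top towards press +y it pivots against the step, passes balance at about 18 degrees and falls flat on the bed
- book_center (a point): the middle of the book block, 70 mm above its foot end
- lid: Pressing board: wood, 130 mm wide, 12 mm thick, to 190 mm from the hinge, handle beyond. Origin on the hinge axis, own -y towards the handle, x along the hinge. Starts raised 78 to 79 degrees (80 is its stop), locked by the catch but for a few degrees of play. Once freed, friction holds it above about 66 degrees; lower it falls by its weight (0.75 N m when level, friction 0.3 N m) unless held
- foot_line (a point): point in the board's mid-plane 120 mm from the hinge, above the rubber foot bar under the board (along x) that presses the book. The foot is screwed out to 18 to 30 mm below this point, different each time and not reported: where it meets the book must be felt. The board is then level within about 5 degrees
- handle (a point): middle of the handle: a round steel bar 16 mm thick along the hinge direction, 98 mm free between its end arms, 235 mm from the hinge in the board's mid-plane, 37 mm clear of the board's edge. It can be pinched from above at every angle of the board and turns between the fingers as the board swings
- catch (a joint): travel of the red safety catch along the press's +x in m: 0 to 0.004 at the start (locked: it blocks a steel tail behind the hinge), board free beyond 0.031, end stop at 0.045. Slides with about 4 N of friction and stays where it is left
- catch_knob (a point): top centre of the catch's upright red knob, 116 mm above the table; knob 18 mm (press x) by 22 mm, 42 mm tall, on a flat bar 30 mm wide and 95 mm long whose top is 74 mm above the table
- glue_jar: bystander: glue jar, 60 mm diameter, 85 mm tall, origin at the centre of its underside
- cup: bystander: green drinking cup, 76 mm diameter, 100 mm tall, origin at the centre of its underside
- flask: bystander: blue bottle, 66 mm diameter, 200 mm tall, origin at the centre of its underside
- weight: bystander: brass weight, 60 mm diameter, 50 mm tall, origin at the centre of its underside
- brush: bystander: brush lying flat, about 200 mm long, origin near its middle
- books: bystander: stack of three finished books, about 155 x 120 x 66 mm, origin at the centre of its underside
- ruler: bystander: steel ruler 30 x 250 x 4 mm lying flat, origin at the centre of its underside
Mind the look-alikes: they are no part of the job. What is shaped like the book but pink or yellow is not meant.

How it is judged:
By the outcome, as a careful person would: the job done as asked, in the order asked, and still so for the second after the job is handed in, with the robot touching nothing.
It also fails if it takes over 72 s, if anything falls off the work surface, if the arm or the gripper's body presses on something with over 40 N, if the wrist force passes 120 N, or if a joint passes its speed limit or range.

## Working session

There is one attempt and no reset: what is moved stays moved. The work goes in short steps, Python scripts to look and compute and a shell command to move; the robot and the scene stay as the last step left them, time stands still between calls to the robot, and variables do not carry over. Pictures are saved under pics/ and viewed, and the job is handed in when it is done.

```bash
ls; mkdir -p pics
python3 - <<'E'
from bench import r, optics
import cv2, numpy as np
s=r.read_state()
for k,v in s.items(): print(k,np.round(v,4))
for n in("scene","top"):
    im=optics.camera(n); cv2.imwrite(f"pics/{n}0.png",im[:,:,::-1])
    m=optics.camera_model(n); print(n,np.round(m["camera_matrix"],2).tolist(),np.round(m["world_from_camera"],4).tolist())
E
```

```text
pics
time 0.0
joint_positions [ 1.2194  0.3329 -0.0647  1.4609  0.0216  1.3499 -0.0885]
joint_vel [ 0.0003  0.0004  0.0009 -0.0006  0.0001  0.0018 -0.0007]
joint_torque [-2.00000e-04 -6.23258e+01  2.50000e-02 -3.89910e+01 -6.13000e-02
  3.96000e-02  1.00000e-04]
ee_pos [ 0.2017 -0.5912  0.2388]
eef_rot [-0.6975 -0.1162  0.6977 -0.1153]
ft_force [ 0.1478  0.6841 -0.1229]
torque [-0.0043 -0.0291 -0.0088]
width 0.0871
scene [[391.03, 0.0, 322.13], [0.0, 391.03, 198.34], [0.0, 0.0, 1.0]] [[0.3144, 0.5919, -0.7422, 1.4742], [0.9491, -0.1793, 0.2591, -0.3427], [0.0203, -0.7858, -0.6181, 0.854], [0.0, 0.0, 0.0, 1.0]]
top [[435.79, 0.0, 316.63], [0.0, 435.79, 209.63], [0.0, 0.0, 1.0]] [[0.0165, -0.9978, 0.0637, 0.4561], [-0.9999, -0.0162, 0.0048, -0.0464], [-0.0038, -0.0638, -0.998, 1.6734], [0.0, 0.0, 0.0, 1.0]]
```

View pics/scene0.png

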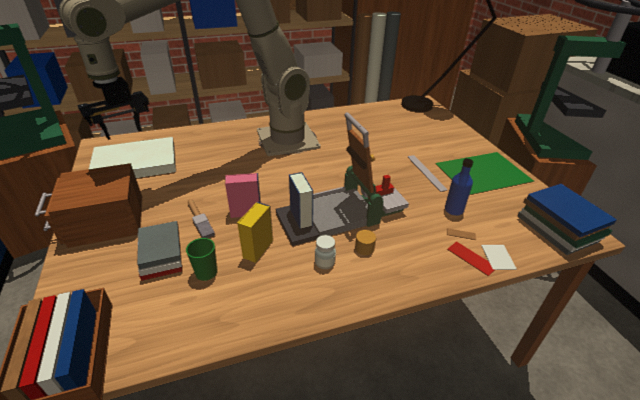

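View pics/top0.png

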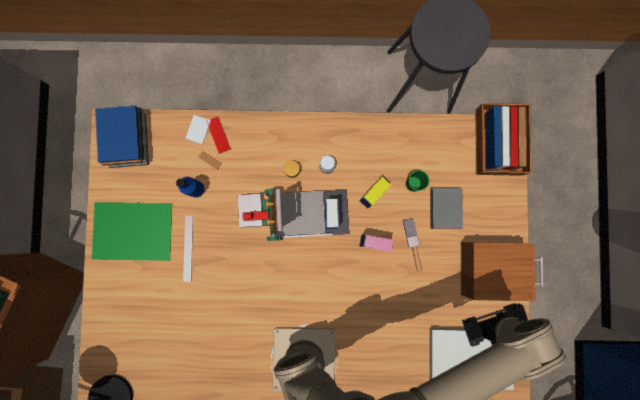

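Run:
```python
import cv2
a=cv2.imread("pics/scene0.png")[100:260,260:420]; b=cv2.imread("pics/top0.png")[170:260,220:370]
cv2.imwrite("pics/s0c.png",cv2.resize(a,None,fx=3.7,fy=3.7,interpolation=2)); cv2.imwrite("pics/t0c.png",cv2.resize(b,None,fx=5,fy=5,interpolation=2))
```

```text
(no output)
```

View pics/s0c.png

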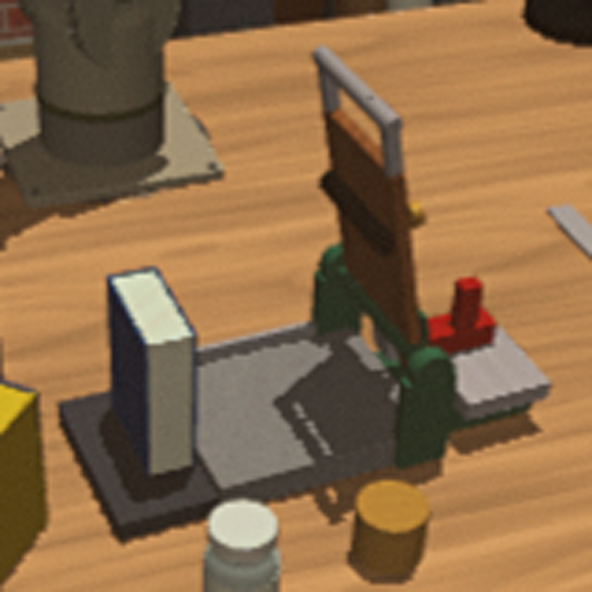

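View pics/t0c.png

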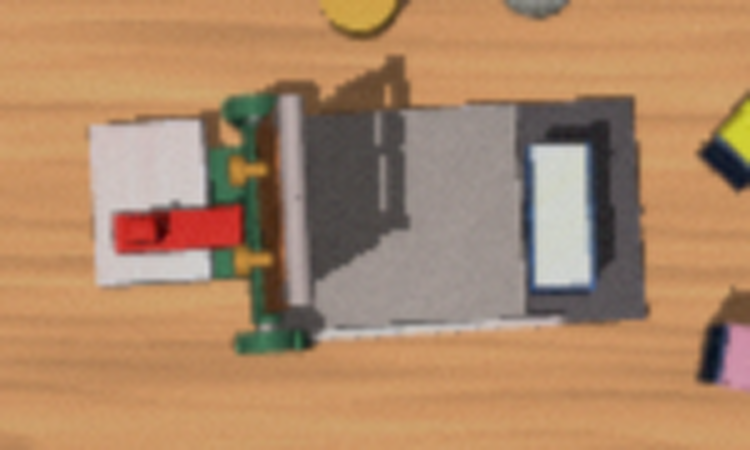

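```bash
cat > h.py <<'E'
import numpy as np, cv2
from bench import r, optics
from scipy.spatial.transform import Rotation as R
def M(n):
    m=optics.camera_model(n); return np.array(m["camera_matrix"]),np.array(m["world_from_camera"])
def proj(n,P):
    K,T=M(n); p=(np.atleast_2d(P)-T[:3,3])@T[:3,:3]; q=p@K.T; return q[:,:2]/q[:,2:]
def atz(n,uv,z):
    K,T=M(n); d=T[:3,:3]@np.linalg.solve(K,[uv[0],uv[1],1]); o=T[:3,3]; return o+d*(z-o[2])/d[2]
def tri(a,b):
    A=[];B=[]
    for n,uv in (("scene",a),("top",b)):
        K,T=M(n); d=T[:3,:3]@np.linalg.solve(K,[uv[0],uv[1],1]); d/=np.linalg.norm(d); P=np.eye(3)-np.outer(d,d); A.append(P);B.append(P@T[:3,3])
    x=np.linalg.lstsq(np.vstack(A),np.hstack(B),rcond=None)[0]; return x
PX,PY,PA=0,0,0
def tc(u,v): return (u/5+220,v/5+170)
def sc(u,v): return (u/3.7+260,v/3.7+100)
E
python3 - <<'E'
from h import *
from scipy.optimize import least_squares
# press points: (image, pixel, press xyz in m)
pts=[("top",tc(635,97),(.085,-.16,.02)),("top",tc(648,318),(-.085,-.16,.02)),("top",tc(517,103),(.085,-.07,.03)),("top",tc(527,315),(-.085,-.07,.03)),
("scene",sc(124,527),(.085,-.16,.02)),("scene",sc(62,405),(-.085,-.16,.02)),("scene",sc(218,492),(.085,-.07,.03))]
def w(p,q):
    c,s=np.cos(p[2]),np.sin(p[2]); return np.array([p[0]+c*q[0]-s*q[1],p[1]+s*q[0]+c*q[1],q[2]])
f=lambda p:np.concatenate([proj(n,w(p,q))[0]-uv for n,uv,q in pts])
s=least_squares(f,[.45,-.05,0]); print(s.x,np.degrees(s.x[2]));print(np.round(f(s.x).reshape(-1,2),1))
p=s.x
for nm,q in dict(step=(0,-.07,.03),hinge=(0,.12,.1),handle78=(0,.12-.235*np.cos(np.radians(78.5)),.1+.235*np.sin(np.radians(78.5)))).items(): print(nm,w(p,q),proj("top",w(p,q)),proj("scene",w(p,q)))
print("book top corners",[np.round(atz("top",tc(*c),.161),3).tolist() for c in[(530,143),(592,143),(597,288),(532,286)]])
print("scene book top",[np.round(atz("scene",sc(*c),.161),3).tolist() for c in[(108,277),(155,268),(194,338),(148,348)]])
print("knob top scene", atz("scene",sc(468,283),.116), "top",atz("top",tc(145,228),.116), tri(sc(468,283),tc(145,228)))
print("handle ends tri",tri(sc(322,50),tc(297,303)),tri(sc(395,120),tc(290,97)))
E
```

```text
[0.55042557 0.00503424 0.07088136] 4.061203043460548
[[-1.1 -1.5]
 [-1.1 -1.2]
 [-1.1 -1.7]
 [-0.6  0.7]
 [-2.2 -0.8]
 [-1.9 -1.4]
 [ 0.1 -1.1]]
step [ 0.55538311 -0.06478999  0.03      ] [[323.5871632  211.21442187]] [[309.17814081 215.02848799]]
hinge [0.54192693 0.12473292 0.1       ] [[271.37752903 212.91397819]] [[363.46631692 185.18196831]]
handle78 [0.54524504 0.0779991  0.33028231] [[278.51117063 207.89636666]] [[355.78165277 123.88733337]]
book top corners [[0.592, -0.071, 0.161], [0.592, -0.114, 0.161], [0.491, -0.119, 0.161], [0.492, -0.074, 0.161]]
scene book top [[0.501, -0.113, 0.161], [0.499, -0.072, 0.161], [0.602, -0.069, 0.161], [0.604, -0.107, 0.161]]
knob top scene [0.53878311 0.20716875 0.116     ] top [0.53012236 0.2029036  0.116     ] [0.53185144 0.20708301 0.11109113]
handle ends tri [0.47594932 0.07567791 0.3303941 ] [0.60359925 0.08344656 0.33229022]
```

```bash
cat >> h.py <<'E'
def tc(u,v): return ((u+.5)/5-.5+220,(v+.5)/5-.5+170)
def sc(u,v): return ((u+.5)/3.7-.5+260,(v+.5)/3.7-.5+100)
def st():
    s=r.read_state(); Rt=R.from_quat(s["eef_rot"]).as_matrix()
    print("t",round(float(s["time"]),2),"pos",np.round(s["ee_pos"],4),"F",np.round(s["ft_force"],1),"w",round(float(s["width"]),4))
    return s,Rt
E
python3 - <<'E'
from h import *
from scipy.optimize import least_squares
pts=[("top",tc(635,97),(.085,-.16,.02)),("top",tc(648,318),(-.085,-.16,.02)),("top",tc(517,103),(.085,-.07,.03)),("top",tc(527,315),(-.085,-.07,.03)),
("scene",sc(124,527),(.085,-.16,.02)),("scene",sc(62,405),(-.085,-.16,.02)),("scene",sc(218,492),(.085,-.07,.03))]
def w(p,q):
    c,s=np.cos(p[2]),np.sin(p[2]); return np.array([p[0]+c*q[0]-s*q[1],p[1]+s*q[0]+c*q[1],q[2]])
f=lambda p:np.concatenate([proj(n,w(p,q))[0]-uv for n,uv,q in pts])
s=least_squares(f,[.45,-.05,0]); print(s.x,np.degrees(s.x[2]));print(np.round(f(s.x).reshape(-1,2),1))
p=s.x
for nm,q in dict(step=(0,-.07,.03),hinge=(0,.12,.1),handle78=(0,.12-.235*np.cos(np.radians(78.5)),.1+.235*np.sin(np.radians(78.5)))).items(): print(nm,w(p,q))
bt=np.array([atz("top",tc(*c),.161) for c in[(530,143),(592,143),(597,288),(532,286)]]);bs=np.array([atz("scene",sc(*c),.161) for c in[(108,277),(155,268),(194,338),(148,348)]])
print("book",bt.mean(0),bs.mean(0))
print("knob", tri(sc(468,283),tc(145,228)))
h=[tri(sc(322,50),tc(297,303)),tri(sc(395,120),tc(290,97))];print("handle",h,np.mean(h,0))
S,Rt=st();print(np.round(Rt,3))
for nm,uv in dict(pinkfront=(362,240),pinkt=(375,250),yel=(363,203),yell=(388,180)).items(): print(nm,atz("top",uv,.0)[:2].round(3),atz("top",uv,.14)[:2].round(3))
a=cv2.imread("pics/scene0.png")[160:270,215:345]; b=cv2.imread("pics/top0.png")[165:260,320:430]
cv2.imwrite("pics/pair.png",np.hstack([cv2.resize(a,(390,330)),cv2.resize(b,(382,330))]))
E
```

```text
[0.5510207  0.00538277 0.06761455] 3.874028258264347
[[-0.7 -1.2]
 [-0.8 -0.8]
 [-0.7 -1.4]
 [-0.3  1. ]
 [-1.8 -0.4]
 [-1.4 -1. ]
 [ 0.6 -0.7]]
step [ 0.55575012 -0.06445728  0.03      ]
hinge [0.54291314 0.12510857 0.1       ]
handle78 [0.54607857 0.07836416 0.33028231]
book [ 0.54323213 -0.09314581  0.161     ] [ 0.54960272 -0.09075586  0.161     ]
knob [0.53254236 0.20681902 0.11319344]
handle [array([0.47667262, 0.0755449 , 0.33200452]), array([0.60415173, 0.08337109, 0.33380862])] [0.54041217 0.07945799 0.33290657]
t 0.1 pos [ 0.2017 -0.5912  0.2388] F [ 0.2 -0.2  0.1] w 0.087
[[-0.     0.323 -0.946]
 [ 0.001 -0.946 -0.323]
 [-1.    -0.001  0.   ]]
pinkfront [ 0.449 -0.214] [ 0.45 -0.2 ]
pinkt [ 0.412 -0.264] [ 0.416 -0.246]
yel [ 0.591 -0.216] [ 0.58  -0.202]
yell [ 0.682 -0.312] [ 0.663 -0.29 ]
```

View pics/pair.png

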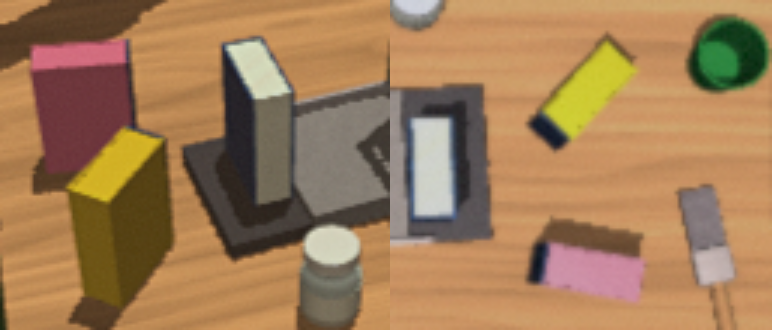

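```bash
python3 -m inch '[{"translation":[0,-2.9,-4.6],"spin":0},{"translation":[0,-2.9,-4.6],"spin":0},{"translation":[0,-2.9,-4.6],"spin":0},{"translation":[0,-2.9,-4.6],"spin":0},{"translation":[0,-2.9,-4.6],"spin":0},{"translation":[0,-2.9,-4.6],"spin":0},{"translation":[0,-2.9,-4.6],"spin":0},{"translation":[0,-2.9,-4.6],"spin":0}]' 0.4 20
python3 -m inch '[{"translation":[0,0,0],"spin":-9.4},{"translation":[0,0,0],"spin":-9.4},{"translation":[0,0,0],"spin":-9.4},{"translation":[0,0,0],"spin":-9.4},{"translation":[0,0,0],"spin":-9.4},{"translation":[0,0,0],"spin":-9.4},{"translation":[0,0,0],"spin":-9.4},{"translation":[0,0,0],"spin":-9.4}]'
cat > go.py <<'E'
import sys; from h import *
s,Rt=st(); print(Rt.round(3).tolist()); 
yaw=np.degrees(np.arctan2(Rt[1,1],Rt[0,1])); print("tool-y yaw",round(yaw,1))
if len(sys.argv)>3:
    d=np.array(list(map(float,sys.argv[1:4])))-s["ee_pos"]; print("need cm tool",(Rt.T@d*100).round(2))
E
python3 go.py 0.55 -0.155 0.24
```

```text
time: 1.1
ee_pos: [0.4791, -0.2458, 0.2357]
eef_rot: [-0.697, -0.114, 0.7, -0.111]
ft_force: [0.7, -1.5, 0.1]
width: 0.0525
time: 2.1
ee_pos: [0.4807, -0.2391, 0.2327]
eef_rot: [0.471, 0.531, -0.471, 0.523]
ft_force: [-0.2, 0.0, 0.3]
width: 0.0522
t 2.1 pos [ 0.4807 -0.2391  0.2327] F [-0.2  0.   0.3] w 0.0522
[[-0.009, 0.994, 0.112], [0.007, 0.112, -0.994], [-1.0, -0.008, -0.008]]
tool-y yaw 6.4
need cm tool [-0.73  7.82 -7.59]
```

```bash
python3 -m inch '[{"translation":[0,4.0,-4.2],"spin":2.5},{"translation":[0,3.8,-4.2],"spin":0},{"translation":[2,0,0],"spin":0},{"translation":[4,0,0],"spin":0},{"translation":[2.2,0,0],"spin":0}]'
python3 go.py 0.548 -0.148 0.150
```

```text
time: 2.72
ee_pos: [0.552, -0.1455, 0.1485]
eef_rot: [0.482, 0.521, -0.482, 0.514]
ft_force: [0.0, 0.1, -0.1]
width: 0.0522
t 2.73 pos [ 0.552  -0.1455  0.1485] F [ 0.   0.1 -0.1] w 0.0522
[[-0.008, 0.997, 0.071], [0.007, 0.071, -0.997], [-1.0, -0.008, -0.008]]
tool-y yaw 4.1
need cm tool [-0.15 -0.42  0.22]
```

```bash
python3 -m inch '[{"translation":[0,-0.3,-0.6],"spin":0},{"translation":[0,0,-0.6],"spin":0},{"translation":[0,0,-0.6],"spin":0},{"translation":[0,0,-0.6],"spin":0}]'
python3 - <<'E'
from h import *
cv2.imwrite("pics/p1.png",cv2.resize(optics.camera("scene")[100:260,240:440,::-1],None,fx=3.5,fy=3.5))
E
```

```text
time: 3.22
ee_pos: [0.5469, -0.1204, 0.1497]
eef_rot: [0.482, 0.521, -0.482, 0.513]
ft_force: [-0.6, -0.9, 0.1]
width: 0.0522
```

View pics/p1.png

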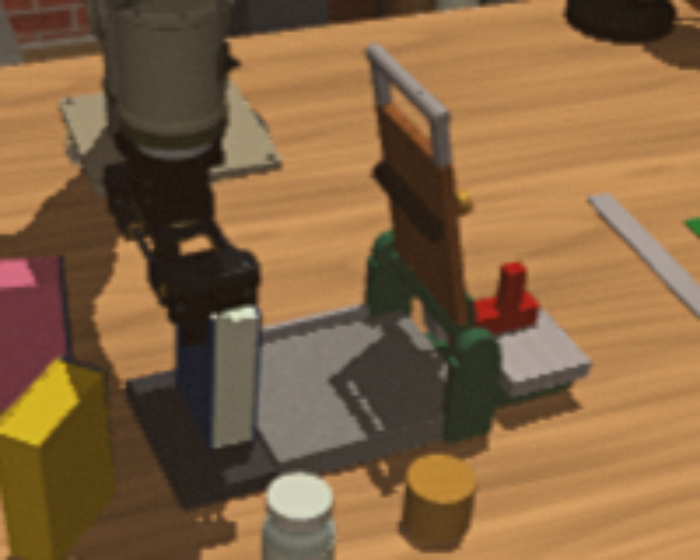

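```bash
python3 -m inch '[{"translation":[0,0,-0.6],"spin":0},{"translation":[0,0,-0.6],"spin":0},{"translation":[0,0,-0.6],"spin":0},{"translation":[0,0,-0.6],"spin":0}]'
python3 - <<'E'
from h import *
cv2.imwrite("pics/p2.png",cv2.resize(optics.camera("scene")[100:260,240:440,::-1],None,fx=3.5,fy=3.5))
E
```

```text
time: 3.78
ee_pos: [0.5454, -0.0941, 0.1506]
eef_rot: [0.482, 0.521, -0.482, 0.514]
ft_force: [-0.1, 0.1, -0.3]
width: 0.052
```

View pics/p2.png

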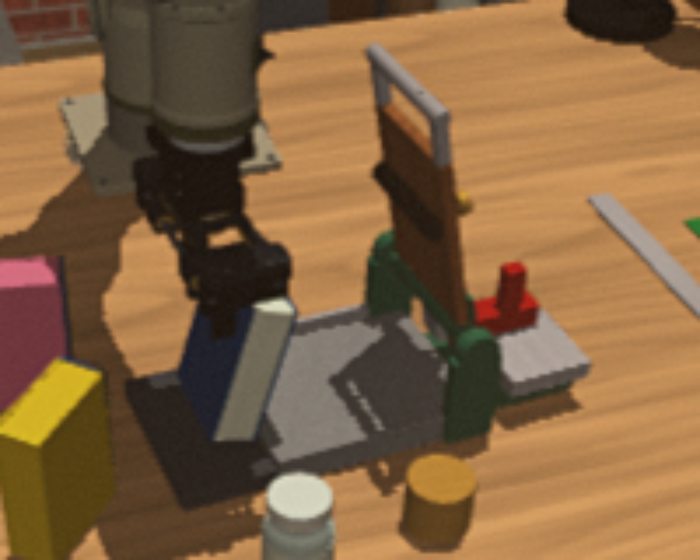

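Book is tilting about the step (roughly 18–20°), force nearly zero — near balance. Continue gently.

```bash
python3 -m inch '[{"translation":[0,0,-0.6],"spin":0},{"translation":[0,0,-0.6],"spin":0},{"translation":[0,0,-0.6],"spin":0},{"translation":[-0.3,0,0],"spin":0},{"translation":[-3,0,1],"spin":0}]'
python3 - <<'E'
from h import *
cv2.imwrite("pics/p3.png",cv2.resize(optics.camera("scene")[100:260,240:440,::-1],None,fx=3.5,fy=3.5))
E
```

```text
time: 4.45
ee_pos: [0.5436, -0.083, 0.1824]
eef_rot: [0.481, 0.523, -0.482, 0.513]
ft_force: [0.5, -0.4, -0.3]
width: 0.0523
```

View pics/p3.png

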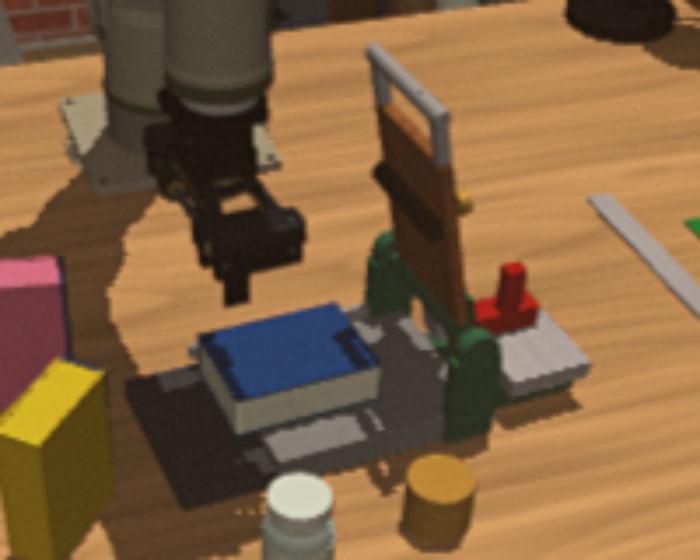

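```bash
python3 -m inch '[{"translation":[-6,0,0],"spin":0},{"translation":[-6,0,0],"spin":0},{"translation":[-6,0,0],"spin":0},{"translation":[-5,0,0],"spin":0},{"translation":[0,0,-5],"spin":0},{"translation":[0,0,-6],"spin":0},{"translation":[0,0,-6],"spin":0},{"translation":[0,0,-6],"spin":0},{"translation":[0,0,-5.5],"spin":0},{"translation":[0,0,0],"spin":0}]' 0
python3 go.py 0.5325 0.207 0.20
python3 - <<'E'
from h import *
cv2.imwrite("pics/s4.png",cv2.resize(optics.camera("scene")[60:260,240:440,::-1],None,fx=3,fy=3))
cv2.imwrite("pics/t4.png",cv2.resize(optics.camera("top")[165:260,220:370,::-1],None,fx=5,fy=5,interpolation=2))
E
```

```text
time: 5.75
ee_pos: [0.5272, 0.2023, 0.4288]
eef_rot: [0.486, 0.517, -0.482, 0.514]
ft_force: [0.9, -0.2, 0.7]
width: 0.0872
t 5.75 pos [0.5272 0.2023 0.4288] F [ 0.9 -0.2  0.7] w 0.0872
[[0.002, 0.998, 0.063], [0.007, 0.063, -0.998], [-1.0, 0.002, -0.007]]
tool-y yaw 3.6
need cm tool [22.88  0.51 -0.28]
```

View pics/s4.png

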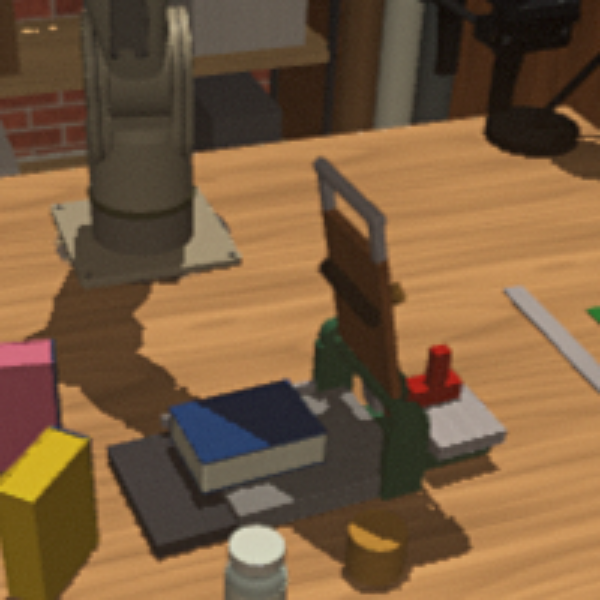

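View pics/t4.png

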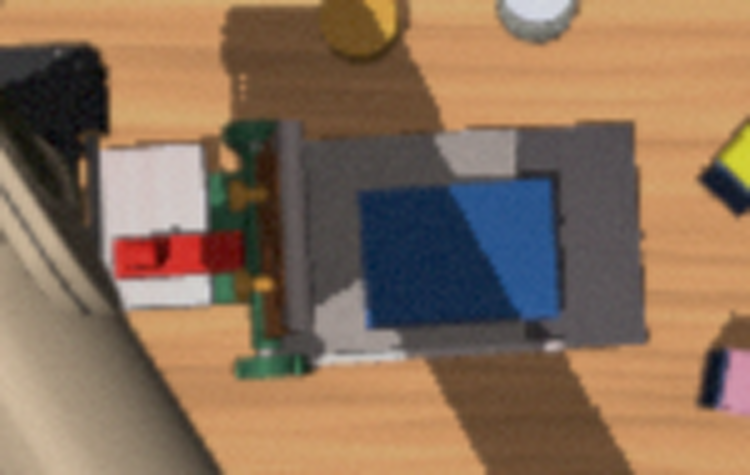

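Run:
```python
from h import *
p=np.array([.551,.0054,.0676])
def loc(P): c,s=np.cos(p[2]),np.sin(p[2]); d=P[:2]-p[:2]; return np.round([c*d[0]+s*d[1],-s*d[0]+c*d[1]],4)
t5=lambda u,v:((u+.5)/5-.5+220,(v+.5)/5-.5+165)
s3=lambda u,v:((u+.5)/3-.5+240,(v+.5)/3-.5+60)
for c in[(358,190),(557,178),(558,318),(368,328)]: print("top",loc(atz("top",t5(*c),.074)))
for c in[(170,408),(290,383),(325,432),(198,464)]: print("scene",loc(atz("scene",s3(*c),.074)))
print("step top", loc(atz("top",t5(517,130),.03)))
im=cv2.imread("pics/p3.png")
```

```text
top [0.0349 0.0478]
top [ 0.0362 -0.099 ]
top [-0.0667 -0.0943]
top [-0.0669  0.0453]
scene [-0.0575 -0.0933]
scene [-0.0532  0.0469]
scene [0.0397 0.0464]
scene [ 0.0407 -0.0973]
step top [ 0.0779 -0.0722]
```

```bash
python3 -m inch '[{"translation":[0,0,5.5],"spin":0},{"translation":[0,0,5.5],"spin":0},{"translation":[0,0,5.5],"spin":0},{"translation":[0,0,5.5],"spin":0},{"translation":[0,0,5.5],"spin":0},{"translation":[0,0,5.2],"spin":0},{"translation":[4,0,0],"spin":0},{"translation":[5.5,0,0],"spin":0},{"translation":[5.5,0,0],"spin":0}]' 0.4
python3 go.py 0.548 -0.125 0.062
```

```text
time: 6.98
ee_pos: [0.5451, -0.1597, 0.2781]
eef_rot: [0.495, 0.503, -0.491, 0.51]
ft_force: [0.4, -0.9, -0.0]
width: 0.0522
t 6.97 pos [ 0.5451 -0.1597  0.2781] F [ 0.4 -0.9 -0. ] w 0.0522
[[0.012, 1.0, 0.027], [-0.003, 0.027, -1.0], [-1.0, 0.012, 0.003]]
tool-y yaw 1.5
need cm tool [21.6   0.13 -3.52]
```

```bash
python3 -m inch '[{"translation":[2,0.2,-3],"spin":-2.4},{"translation":[5.5,0,0],"spin":0},{"translation":[5.5,0,0],"spin":0},{"translation":[4,0,0],"spin":0},{"translation":[2.5,0,0],"spin":0},{"translation":[0.7,0,0],"spin":0}]'
python3 go.py 0.548 -0.125 0.062
```

```text
time: 7.72
ee_pos: [0.5424, -0.1439, 0.0671]
eef_rot: [0.488, 0.509, -0.487, 0.516]
ft_force: [0.3, 0.1, 0.4]
width: 0.0521
t 7.72 pos [ 0.5424 -0.1439  0.0671] F [0.3 0.1 0.4] w 0.0521
[[0.007, 0.999, 0.049], [-0.007, 0.049, -0.999], [-1.0, 0.007, 0.007]]
tool-y yaw 2.8
need cm tool [ 0.5   0.65 -1.86]
```

```bash
python3 -m inch '[{"translation":[0.3,0.3,-1.2],"spin":-1},{"translation":[0.2,0.2,-1.2],"spin":0},{"translation":[0,0,-0.8],"spin":0},{"translation":[0,0,-0.7],"spin":0},{"translation":[0,0,-0.7],"spin":0},{"translation":[0,0,-0.7],"spin":0}]'
python3 go.py 0.548 -0.075 0.062
python3 - <<'E'
from h import *
cv2.imwrite("pics/s5.png",cv2.resize(optics.camera("scene")[100:260,240:440,::-1],None,fx=3.5,fy=3.5))
E
```

```text
time: 8.48
ee_pos: [0.5459, -0.0894, 0.065]
eef_rot: [0.484, 0.511, -0.483, 0.521]
ft_force: [0.4, -2.4, -1.8]
width: 0.0523
t 8.47 pos [ 0.5459 -0.0894  0.065 ] F [ 0.4 -2.4 -1.8] w 0.0523
[[0.012, 0.998, 0.066], [-0.009, 0.066, -0.998], [-1.0, 0.011, 0.01]]
tool-y yaw 3.8
need cm tool [ 0.29  0.3  -1.42]
```

View pics/s5.png

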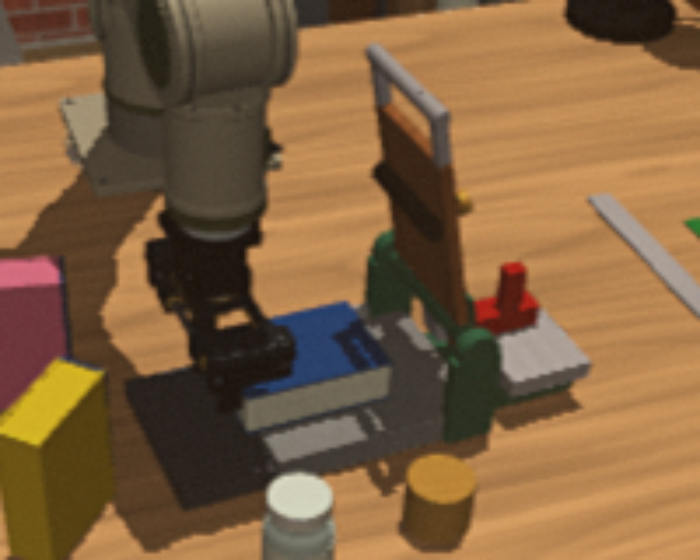

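```bash
python3 -m inch '[{"translation":[0,0,-0.7],"spin":0},{"translation":[0,0,-0.7],"spin":0},{"translation":[0,0,-0.4],"spin":0},{"translation":[0,0,0.8],"spin":0},{"translation":[0,0,1],"spin":0},{"translation":[-3,0,0.5],"spin":0},{"translation":[-6,0,0],"spin":0},{"translation":[-6,0,0],"spin":0},{"translation":[-6,0,0],"spin":0},{"translation":[-6,0,0],"spin":0},{"translation":[-6,0,0],"spin":0},{"translation":[-4,0,0],"spin":0}]' 0.4
python3 go.py 0.5325 0.207 0.42
python3 - <<'E'
from h import *
cv2.imwrite("pics/s6.png",cv2.resize(optics.camera("scene")[100:260,240:440,::-1],None,fx=3.5,fy=3.5))
cv2.imwrite("pics/t6.png",cv2.resize(optics.camera("top")[165:260,220:370,::-1],None,fx=5,fy=5,interpolation=2))
E
```

```text
time: 10.02
ee_pos: [0.5398, -0.0968, 0.4436]
eef_rot: [0.484, 0.512, -0.485, 0.518]
ft_force: [0.4, 0.5, -0.0]
width: 0.052
t 10.03 pos [ 0.5398 -0.0968  0.4436] F [ 0.4  0.5 -0. ] w 0.052
[[0.006, 0.998, 0.061], [-0.006, 0.061, -0.998], [-1.0, 0.006, 0.006]]
tool-y yaw 3.5
need cm tool [  2.18   1.11 -30.39]
```

View pics/s6.png

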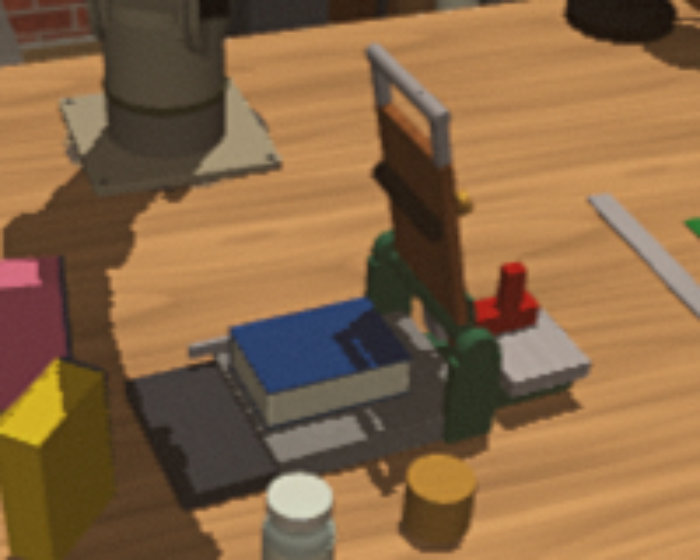

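View pics/t6.png

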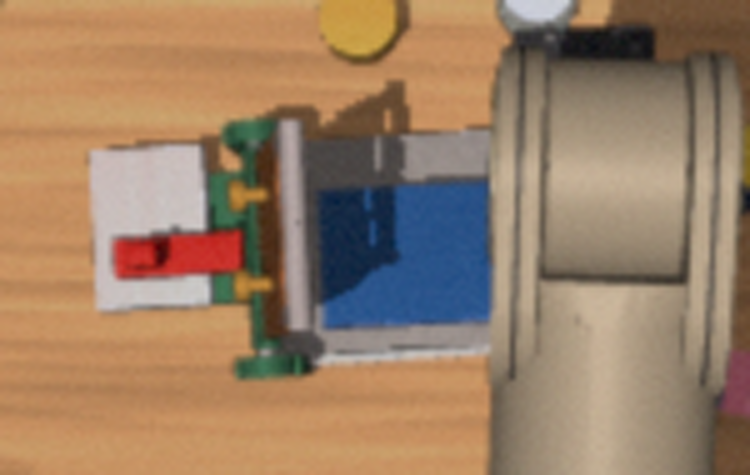

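```bash
python3 -m inch '[{"translation":[0,0.2,-5],"spin":0},{"translation":[0,0.2,-5.6],"spin":0},{"translation":[0,0.2,-5.6],"spin":0},{"translation":[0,0.2,-5.6],"spin":0},{"translation":[0,0.2,-5.6],"spin":0},{"translation":[3,0.2,-2.5],"spin":0},{"translation":[5,0,0],"spin":0},{"translation":[5,0,0],"spin":0},{"translation":[5,0,0],"spin":0}]' 0
python3 go.py 0.5325 0.207 0.103
```

```text
time: 11.25
ee_pos: [0.5386, 0.2048, 0.2558]
eef_rot: [0.488, 0.51, -0.485, 0.517]
ft_force: [1.3, -0.1, 1.7]
width: 0.0869
t 11.25 pos [0.5386 0.2048 0.2558] F [ 1.3 -0.1  1.7] w 0.0869
[[0.01, 0.998, 0.054], [-0.003, 0.054, -0.999], [-1.0, 0.01, 0.003]]
tool-y yaw 3.1
need cm tool [15.27 -0.74 -0.31]
```

```bash
python3 -m inch '[{"translation":[4,-0.5,-0.3],"spin":-0.6},{"translation":[4,-0.2,0],"spin":0},{"translation":[4,0,0],"spin":0},{"translation":[2,0,0],"spin":0}]' 0
python3 go.py 0.5325 0.207 0.103
python3 - <<'E'
from h import *
cv2.imwrite("pics/s7.png",cv2.resize(optics.camera("scene")[100:240,320:460,::-1],None,fx=4,fy=4))
E
```

```text
time: 11.75
ee_pos: [0.5304, 0.2021, 0.1058]
eef_rot: [0.483, 0.514, -0.485, 0.517]
ft_force: [0.6, 1.2, 0.5]
width: 0.0867
t 11.75 pos [0.5304 0.2021 0.1058] F [0.6 1.2 0.5] w 0.0867
[[0.002, 0.998, 0.062], [-0.005, 0.062, -0.998], [-1.0, 0.002, 0.005]]
tool-y yaw 3.6
need cm tool [ 0.27  0.24 -0.47]
```

View pics/s7.png

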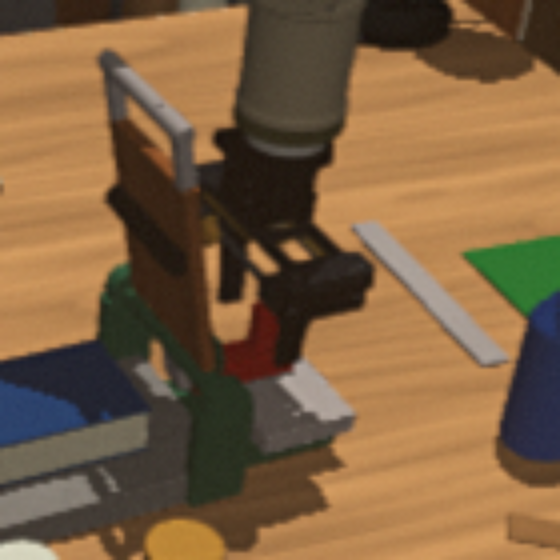

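```bash
python3 -m inch '[{"translation":[0.2,0,-0.4],"spin":0},{"translation":[0,0,0],"spin":0},{"translation":[0,0,0],"spin":0},{"translation":[0,0,0],"spin":0}]' 1 15
python3 go.py
```

```text
time: 12.3
ee_pos: [0.5303, 0.2055, 0.1035]
eef_rot: [0.484, 0.514, -0.485, 0.517]
ft_force: [-0.7, -0.2, 0.1]
width: 0.0548
t 12.3 pos [0.5303 0.2055 0.1035] F [-0.7 -0.2  0.1] w 0.0548
[[0.002, 0.998, 0.061], [-0.005, 0.061, -0.998], [-1.0, 0.001, 0.005]]
tool-y yaw 3.5
```

```bash
python3 -m inch '[{"translation":[0,0,0],"spin":0},{"translation":[0,0,0],"spin":0},{"translation":[0,0,0],"spin":0},{"translation":[0,0,0],"spin":0},{"translation":[0,0,0],"spin":0}]' 1 15
python3 go.py
```

```text
time: 12.92
ee_pos: [0.5311, 0.2056, 0.1043]
eef_rot: [0.484, 0.513, -0.485, 0.517]
ft_force: [0.4, 0.9, -0.5]
width: 0.018
t 12.93 pos [0.5311 0.2056 0.1043] F [ 0.4  0.9 -0.5] w 0.018
[[0.004, 0.998, 0.062], [-0.004, 0.062, -0.998], [-1.0, 0.004, 0.005]]
tool-y yaw 3.5
```

```bash
python3 -m inch '[{"translation":[0,0.8,0],"spin":0},{"translation":[0,0.8,0],"spin":0},{"translation":[0,0.8,0],"spin":0},{"translation":[0,0.8,0],"spin":0},{"translation":[0,0.8,0],"spin":0}]'
python3 go.py
```

```text
time: 13.55
ee_pos: [0.5719, 0.2089, 0.1042]
eef_rot: [0.483, 0.514, -0.485, 0.517]
ft_force: [-4.6, -0.7, 4.2]
width: 0.018
t 13.55 pos [0.5719 0.2089 0.1042] F [-4.6 -0.7  4.2] w 0.018
[[0.0, 0.998, 0.063], [-0.005, 0.063, -0.998], [-1.0, -0.0, 0.005]]
tool-y yaw 3.6
```

```bash
python3 -m inch '[{"translation":[0,0.3,0],"spin":0},{"translation":[0,0.3,0],"spin":0},{"translation":[0,0.3,0],"spin":0}]'
python3 go.py
```

```text
time: 13.92
ee_pos: [0.5761, 0.2094, 0.1038]
eef_rot: [0.478, 0.517, -0.489, 0.515]
ft_force: [-22.3, -6.1, 17.5]
width: 0.0185
t 13.93 pos [0.5761 0.2094 0.1038] F [-22.3  -6.1  17.5] w 0.0185
[[-0.012, 0.998, 0.065], [-0.009, 0.064, -0.998], [-1.0, -0.012, 0.008]]
tool-y yaw 3.7
```

```bash
python3 -m inch '[{"translation":[0,-0.1,0],"spin":0},{"translation":[0,0,0],"spin":0},{"translation":[0,0,0],"spin":0},{"translation":[0,0,0],"spin":0}]' 0 
python3 -m inch '[{"translation":[-4,0,0],"spin":0},{"translation":[-6,0,0],"spin":0},{"translation":[-6,0,0],"spin":0},{"translation":[-6,0,0],"spin":0},{"translation":[-6,0,0],"spin":0},{"translation":[-4,0,0],"spin":0}]'
python3 - <<'E'
from h import *
cv2.imwrite("pics/s8.png",cv2.resize(optics.camera("scene")[60:240,260:440,::-1],None,fx=3.3,fy=3.3))
cv2.imwrite("pics/t8.png",cv2.resize(optics.camera("top")[165:260,220:370,::-1],None,fx=5,fy=5,interpolation=2))
E
python3 go.py
```

```text
time: 14.42
ee_pos: [0.5767, 0.2087, 0.1036]
eef_rot: [0.479, 0.516, -0.488, 0.515]
ft_force: [0.5, -0.1, -0.3]
width: 0.0501
time: 15.18
ee_pos: [0.5794, 0.2096, 0.4301]
eef_rot: [0.479, 0.516, -0.49, 0.514]
ft_force: [1.4, 0.1, -0.4]
width: 0.0871
t 15.28 pos [0.5799 0.2104 0.432 ] F [ 0.9  0.5 -0.2] w 0.087
[[-0.009, 0.998, 0.062], [-0.008, 0.062, -0.998], [-1.0, -0.01, 0.007]]
tool-y yaw 3.5
```

View pics/s8.png

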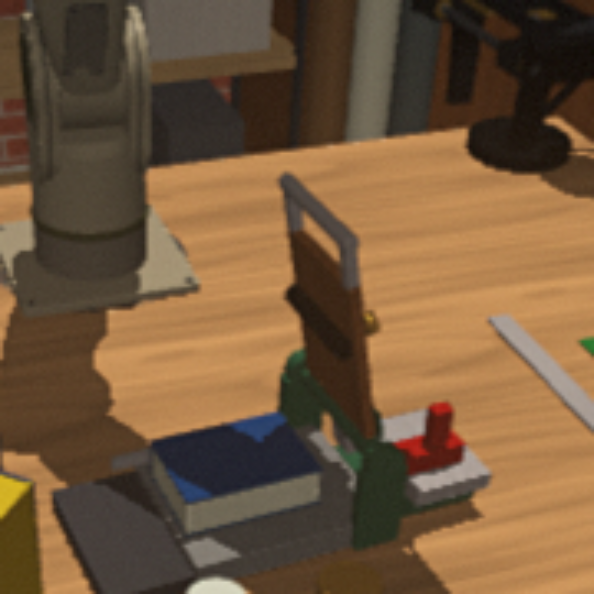

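View pics/t8.png

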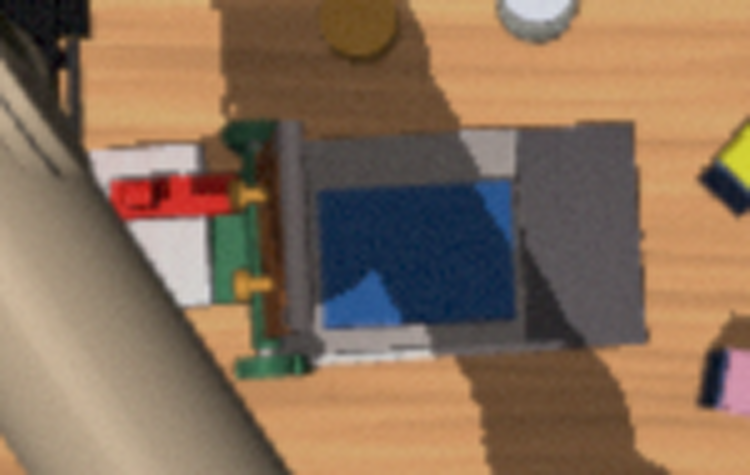

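```bash
python3 -m inch '[{"translation":[0,-1.5,4.5],"spin":0},{"translation":[0,-1.5,4.5],"spin":0},{"translation":[0,-1.5,4.0],"spin":0},{"translation":[0,0,0],"spin":10},{"translation":[0,0,0],"spin":10},{"translation":[0,0,0],"spin":10},{"translation":[0,0,0],"spin":10},{"translation":[0,0,0],"spin":10},{"translation":[0,0,0],"spin":10},{"translation":[0,0,0],"spin":10},{"translation":[0,0,0],"spin":10},{"translation":[0,0,0],"spin":10}]' 0
python3 go.py 0.544 0.079 0.36; python3 -c "
from h import *;print(np.round(r.read_state()['joint_positions'],2))"
```

```text
time: 16.77
ee_pos: [0.5425, 0.071, 0.4254]
eef_rot: [-0.702, 0.0, 0.712, -0.006]
ft_force: [0.1, -1.0, -0.3]
width: 0.087
t 16.77 pos [0.5425 0.071  0.4254] F [ 0.1 -1.  -0.3] w 0.087
[[-0.015, 0.008, -1.0], [-0.009, -1.0, -0.008], [-1.0, 0.009, 0.015]]
tool-y yaw -89.5
need cm tool [ 6.53 -0.86 -0.26]
[ 0.26  0.19 -0.57  1.28  0.11  1.72 -1.85]
```

```bash
python3 -m inch '[{"translation":[2,-0.8,0],"spin":-3.4},{"translation":[4,0,0],"spin":0},{"translation":[3.2,0,0],"spin":0},{"translation":[0.8,0,0],"spin":0}]' 0
python3 go.py 0.544 0.079 0.328
python3 - <<'E'
from h import *
cv2.imwrite("pics/s9.png",cv2.resize(optics.camera("scene")[60:240,260:440,::-1],None,fx=3.3,fy=3.3))
cv2.imwrite("pics/t9.png",cv2.resize(optics.camera("top")[165:260,220:370,::-1],None,fx=5,fy=5,interpolation=2))
E
```

```text
time: 17.27
ee_pos: [0.541, 0.0778, 0.3211]
eef_rot: [-0.702, -0.02, 0.712, -0.026]
ft_force: [-0.5, -0.5, 0.3]
width: 0.0866
t 17.27 pos [0.541  0.0778 0.3211] F [-0.5 -0.5  0.3] w 0.0866
[[-0.014, 0.065, -0.998], [-0.009, -0.998, -0.065], [-1.0, 0.008, 0.015]]
tool-y yaw -86.3
need cm tool [-0.7  -0.09 -0.3 ]
```

View pics/s9.png

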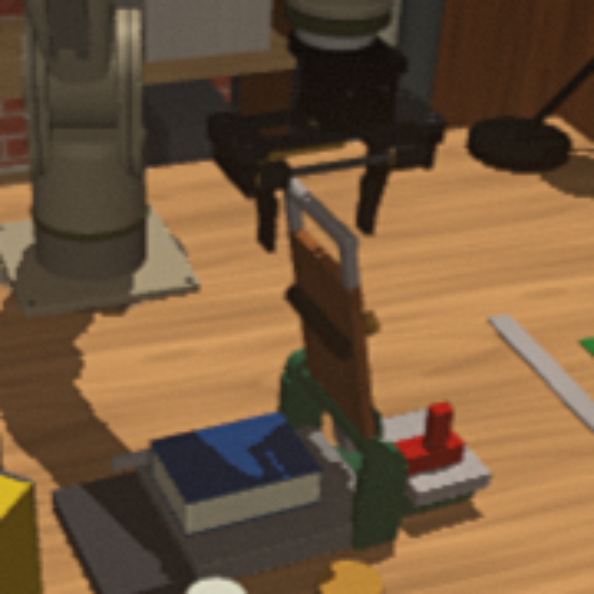

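```bash
python3 -m inch '[{"translation":[-0.6,0,0],"spin":0},{"translation":[0,0,0],"spin":0},{"translation":[0,0,0],"spin":0},{"translation":[0,0,0],"spin":0},{"translation":[0,0,0],"spin":0},{"translation":[0,0,0],"spin":0},{"translation":[0,0,0],"spin":0},{"translation":[0,0,0],"spin":0},{"translation":[0,0,0],"spin":0}]' 1 30
python3 go.py
```

```text
time: 18.5
ee_pos: [0.543, 0.0783, 0.3328]
eef_rot: [-0.704, -0.02, 0.709, -0.026]
ft_force: [0.3, 0.3, 0.2]
width: 0.0153
t 18.5 pos [0.543  0.0783 0.3328] F [0.3 0.3 0.2] w 0.0153
[[-0.007, 0.065, -0.998], [-0.009, -0.998, -0.065], [-1.0, 0.008, 0.008]]
tool-y yaw -86.3
```

```bash
cat > arc.py <<'E'
import sys; from h import *
s,Rt=st(); a=np.radians(3.87); py=np.array([-np.sin(a),np.cos(a),0]); H=np.array([.540,.125,.1025])
d=s["ee_pos"]-H; yl=d@py; xl=d@[np.cos(a),np.sin(a),0]; th=np.degrees(np.arctan2(d[2],-yl)); print("theta",round(th,2),"rad",round(np.hypot(d[2],yl),4),"xl",round(xl,4),"yaw",round(np.degrees(np.arctan2(Rt[1,1],Rt[0,1])),1),"joint7",round(s["joint_positions"][6],2))
step=float(sys.argv[1]);n=int(sys.argv[2]); P0=s["ee_pos"].copy()
for i in range(1,n+1):
    t=np.radians(th-step*i); P=H-py*.235*np.cos(t)+np.array([0,0,.235*np.sin(t)]); print((Rt.T@(P-P0)*100).round(2).tolist()); P0=P
E
python3 arc.py 3 8
```

```text
t 18.5 pos [0.543  0.0783 0.3328] F [0.3 0.3 0.2] w 0.0153
theta 78.51 rad 0.235 xl -0.0002 yaw -86.3 joint7 -1.81
[0.29, 1.2, -0.02]
[0.35, 1.18, -0.01]
[0.41, 1.16, -0.01]
[0.47, 1.14, -0.01]
[0.53, 1.11, -0.01]
[0.59, 1.08, -0.01]
[0.64, 1.05, -0.01]
[0.7, 1.01, -0.01]
```

```bash
python3 -m inch '[{"translation":[0.2,0.8,0],"spin":0},{"translation":[0.35,1.2,0],"spin":0},{"translation":[0.4,1.15,0],"spin":0},{"translation":[0.45,1.15,0],"spin":0}]'
python3 arc.py 3 8
```

```text
time: 19.0
ee_pos: [0.5462, 0.0337, 0.3187]
eef_rot: [-0.705, -0.021, 0.709, -0.026]
ft_force: [1.6, 0.0, 2.9]
width: 0.0152
t 19.0 pos [0.5462 0.0337 0.3187] F [1.6 0.  2.9] w 0.0152
theta 67.05 rad 0.2348 xl 0.0 yaw -86.2 joint7 -1.72
[0.5, 1.12, -0.0]
[0.57, 1.09, -0.0]
[0.63, 1.06, -0.01]
[0.68, 1.02, -0.01]
[0.74, 0.98, -0.01]
[0.79, 0.95, -0.01]
[0.84, 0.9, -0.01]
[0.88, 0.86, -0.01]
```

Tracking well, board free and turning.

```bash
python3 -m inch '[{"translation":[0.5,1.1,0],"spin":0},{"translation":[0.55,1.1,0],"spin":0},{"translation":[0.65,1.05,0],"spin":0},{"translation":[0.7,1.0,0],"spin":0},{"translation":[0.75,1.0,0],"spin":0},{"translation":[0.8,0.95,0],"spin":0}]'
python3 arc.py 3 8
python3 - <<'E'
from h import *
cv2.imwrite("pics/s10.png",cv2.resize(optics.camera("scene")[60:240,240:440,::-1],None,fx=3.3,fy=3.3))
E
```

```text
time: 19.75
ee_pos: [0.5508, -0.034, 0.2765]
eef_rot: [-0.705, -0.02, 0.709, -0.025]
ft_force: [3.2, 0.9, -0.2]
width: 0.015
t 19.75 pos [ 0.5508 -0.034   0.2765] F [ 3.2  0.9 -0.2] w 0.015
theta 47.52 rad 0.2359 xl 0.0 yaw -86.3 joint7 -1.6
[0.93, 0.82, -0.0]
[0.91, 0.83, -0.01]
[0.95, 0.78, -0.01]
[0.99, 0.73, -0.01]
[1.02, 0.68, -0.01]
[1.06, 0.63, -0.01]
[1.09, 0.57, -0.01]
[1.12, 0.51, -0.01]
```

View pics/s10.png

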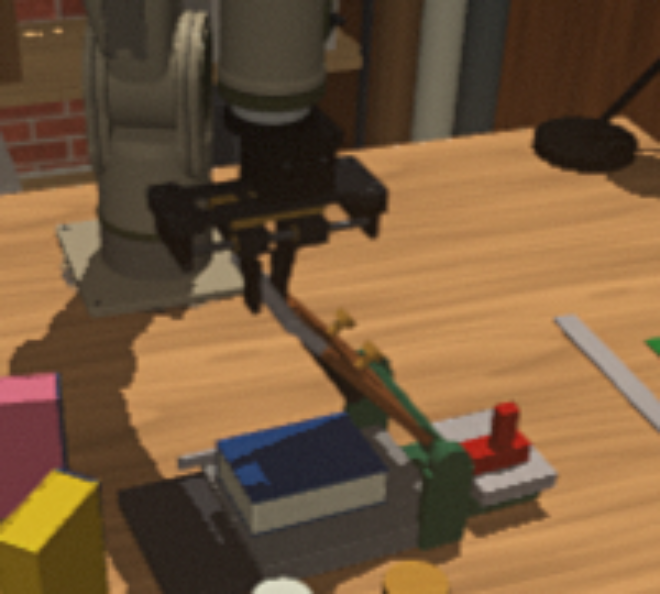

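Run:
```python
from h import *
b=cv2.imread("pics/top0.png")[170:215,350:400]; cv2.imwrite("pics/y.png",cv2.resize(b,None,fx=12,fy=12,interpolation=2))
b=cv2.imread("pics/scene0.png")[190:275,230:290]; cv2.imwrite("pics/y2.png",cv2.resize(b,None,fx=7,fy=7,interpolation=2))
```

```text
(no output)
```

View pics/y.png

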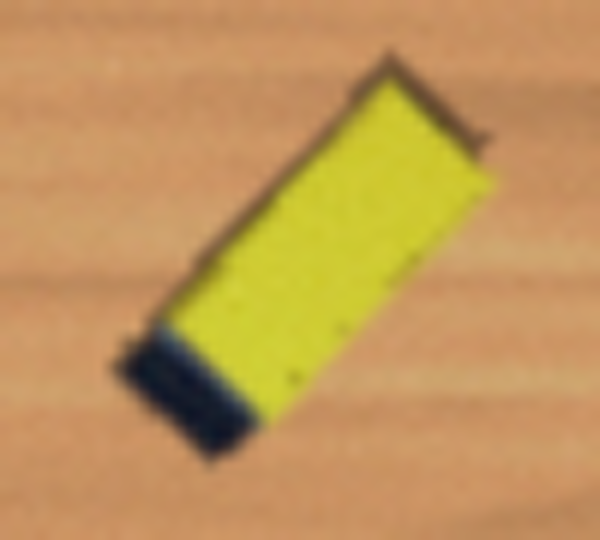

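View pics/y2.png

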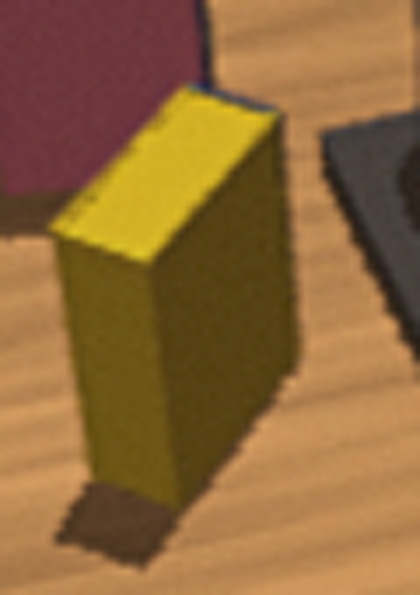

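Run:
```python
from h import *
ft=lambda u,v:((u+.5)/12-.5+350,(v+.5)/12-.5+170)
fs=lambda u,v:((u+.5)/7-.5+230,(v+.5)/7-.5+190)
# near top corners: +x one and -x one
print(tri(fs(280,112),ft(158,325)).round(4),tri(fs(193,88),ft(265,425)).round(4), tri(fs(148,262),ft(390,80)).round(4))
for z in(.13,.142):
  print(z,[atz("top",ft(*c),z).round(3).tolist() for c in((158,325),(265,425))],[atz("scene",fs(*c),z).round(3).tolist() for c in((280,112),(193,88))])
```

```text
[ 0.603  -0.1997  0.1388] [ 0.5742 -0.231   0.1367] [ 0.6768 -0.2675  0.138 ]
0.13 [[0.604, -0.202, 0.13], [0.574, -0.234, 0.13]] [[0.593, -0.197, 0.13], [0.567, -0.228, 0.13]]
0.142 [[0.602, -0.201, 0.142], [0.573, -0.232, 0.142]] [[0.607, -0.199, 0.142], [0.582, -0.23, 0.142]]
```

```bash
python3 arc.py -3 9; python3 -m inch '[{"translation":[-0.8,-0.9,0],"spin":0},{"translation":[-0.8,-0.95,0],"spin":0},{"translation":[-0.75,-1.0,0],"spin":0},{"translation":[-0.7,-1.0,0],"spin":0},{"translation":[-0.65,-1.05,0],"spin":0}]'
python3 arc.py -3 6
```

```text
t 19.8 pos [ 0.5508 -0.0355  0.2753] F [ 7.8 -1.5 -3.9] w 0.015
theta 47.04 rad 0.2361 xl -0.0 yaw -86.4 joint7 -1.6
[-0.74, -0.99, 0.0]
[-0.77, -0.96, 0.01]
[-0.72, -1.0, 0.01]
[-0.67, -1.03, 0.01]
[-0.61, -1.07, 0.01]
[-0.56, -1.1, 0.01]
[-0.5, -1.13, 0.01]
[-0.44, -1.15, 0.01]
[-0.38, -1.17, 0.01]
time: 20.42
ee_pos: [0.5472, 0.011, 0.31]
eef_rot: [-0.703, -0.017, 0.71, -0.025]
ft_force: [1.9, -4.2, -3.7]
width: 0.0152
t 20.43 pos [0.5472 0.011  0.31  ] F [ 1.9 -4.2 -3.7] w 0.0152
theta 61.16 rad 0.2368 xl -0.0005 yaw -86.6 joint7 -1.69
[-0.42, -1.18, -0.03]
[-0.52, -1.12, 0.02]
[-0.46, -1.14, 0.01]
[-0.4, -1.16, 0.01]
[-0.34, -1.18, 0.01]
[-0.28, -1.2, 0.01]
```

```bash
python3 -m inch '[{"translation":[-0.4,-1.15,0],"spin":0},{"translation":[-0.45,-1.15,0],"spin":0},{"translation":[-0.4,-1.15,0],"spin":0},{"translation":[-0.35,-1.15,0],"spin":0},{"translation":[-0.05,-0.1,0],"spin":0},{"translation":[0,0,0],"spin":0}]'
python3 arc.py -3 3
```

```text
time: 21.18
ee_pos: [0.5436, 0.0599, 0.3309]
eef_rot: [-0.704, -0.015, 0.71, -0.026]
ft_force: [1.2, -3.7, -0.5]
width: 0.0148
t 21.18 pos [0.5436 0.0599 0.3309] F [ 1.2 -3.7 -0.5] w 0.0148
theta 74.06 rad 0.2376 xl -0.0008 yaw -86.7 joint7 -1.79
[-0.08, -1.26, -0.07]
[-0.26, -1.2, 0.01]
[-0.2, -1.21, 0.01]
```

```bash
python3 -m inch '[{"translation":[0,0,0],"spin":0},{"translation":[0,0,0],"spin":0},{"translation":[0,0,0],"spin":0},{"translation":[0.3,0,1.2],"spin":-0.6},{"translation":[0.1,0,1.3],"spin":0},{"translation":[0,0,0],"spin":0}]' 0.6
python3 arc.py -3 1
python3 -m inch '[{"translation":[0,0,0],"spin":0},{"translation":[0,0,0],"spin":0},{"translation":[0,0,0],"spin":0},{"translation":[0,0,0],"spin":0},{"translation":[0,0,0],"spin":0}]' 1 40
python3 arc.py 3 4
```

```text
time: 21.92
ee_pos: [0.5162, 0.0592, 0.3267]
eef_rot: [-0.703, -0.02, 0.71, -0.03]
ft_force: [-0.5, -0.4, -0.0]
width: 0.0347
t 21.93 pos [0.5162 0.0592 0.3267] F [-0.5 -0.4 -0. ] w 0.0347
theta 74.05 rad 0.2332 xl -0.0282 yaw -86.0 joint7 -1.76
[-0.53, -1.13, -2.82]
time: 22.55
ee_pos: [0.5164, 0.0587, 0.327]
eef_rot: [-0.703, -0.019, 0.71, -0.03]
ft_force: [-1.2, -1.0, 1.6]
width: 0.0149
t 22.55 pos [0.5164 0.0587 0.327 ] F [-1.2 -1.   1.6] w 0.0149
theta 73.97 rad 0.2336 xl -0.0281 yaw -86.0 joint7 -1.76
[0.23, 1.21, -2.81]
[0.45, 1.15, -0.0]
[0.51, 1.12, -0.0]
[0.57, 1.09, -0.0]
```

```bash
sed -i 's/H=np.array(\[.540,.125,.1025\])/H=np.array([.540,.125,.101])-.0285*np.array([np.cos(a),np.sin(a),0])/' arc.py; python3 arc.py 3 8
python3 -m inch '[{"translation":[0.3,0.8,0],"spin":0},{"translation":[0.4,1.15,0],"spin":0},{"translation":[0.5,1.1,0],"spin":0},{"translation":[0.55,1.1,0],"spin":0},{"translation":[0.65,1.05,0],"spin":0},{"translation":[0.7,1.0,0],"spin":0}]'
python3 arc.py 3 8
```

```text
t 22.55 pos [0.5164 0.0587 0.327 ] F [-1.2 -1.   1.6] w 0.0149
theta 74.07 rad 0.2351 xl 0.0004 yaw -86.0 joint7 -1.76
[0.39, 1.17, 0.04]
[0.45, 1.15, -0.0]
[0.51, 1.12, -0.0]
[0.56, 1.09, -0.0]
[0.62, 1.06, -0.0]
[0.67, 1.03, -0.0]
[0.73, 0.99, -0.01]
[0.78, 0.95, -0.01]
time: 23.3
ee_pos: [0.5213, -0.0064, 0.2962]
eef_rot: [-0.704, -0.02, 0.709, -0.03]
ft_force: [0.9, 0.3, 1.4]
width: 0.0152
t 23.3 pos [ 0.5213 -0.0064  0.2962] F [0.9 0.3 1.4] w 0.0152
theta 56.37 rad 0.2344 xl 0.001 yaw -86.0 joint7 -1.63
[0.67, 1.03, 0.1]
[0.77, 0.96, -0.0]
[0.82, 0.92, -0.0]
[0.87, 0.87, -0.0]
[0.91, 0.83, -0.0]
[0.95, 0.78, -0.0]
[0.99, 0.73, -0.01]
[1.03, 0.67, -0.01]
```

```bash
python3 -m inch '[{"translation":[0.7,1.0,0],"spin":0},{"translation":[0.75,0.95,0],"spin":0},{"translation":[0.8,0.9,0],"spin":0},{"translation":[0.85,0.9,0],"spin":0},{"translation":[0.9,0.85,0],"spin":0},{"translation":[0.95,0.8,0],"spin":0},{"translation":[1.0,0.75,0],"spin":0}]'
python3 arc.py 3 8
```

```text
time: 24.18
ee_pos: [0.5259, -0.0721, 0.2323]
eef_rot: [-0.704, -0.021, 0.709, -0.029]
ft_force: [3.3, 1.3, -0.8]
width: 0.0147
t 24.18 pos [ 0.5259 -0.0721  0.2323] F [ 3.3  1.3 -0.8] w 0.0147
theta 33.86 rad 0.2356 xl 0.0011 yaw -85.9 joint7 -1.52
[1.08, 0.59, 0.11]
[1.08, 0.59, -0.01]
[1.11, 0.53, -0.01]
[1.13, 0.47, -0.01]
[1.16, 0.41, -0.01]
[1.18, 0.35, -0.01]
[1.2, 0.29, -0.01]
[1.21, 0.23, -0.01]
```

```bash
python3 -m inch '[{"translation":[1.0,0.55,0],"spin":0},{"translation":[1.0,0.55,0],"spin":0},{"translation":[1.0,0.5,0],"spin":0},{"translation":[1.0,0.4,0],"spin":0},{"translation":[1.0,0.35,0],"spin":0},{"translation":[0.9,0.25,0],"spin":0}]'
python3 arc.py 2 8
python3 - <<'E'
from h import *
cv2.imwrite("pics/s11.png",cv2.resize(optics.camera("scene")[80:260,230:440,::-1],None,fx=3.3,fy=3.3))
E
```

```text
time: 24.92
ee_pos: [0.528, -0.1021, 0.1697]
eef_rot: [-0.705, -0.02, 0.709, -0.029]
ft_force: [3.0, -2.7, 0.1]
width: 0.0146
t 24.93 pos [ 0.528  -0.1021  0.1697] F [ 3.  -2.7  0.1] w 0.0146
theta 16.92 rad 0.236 xl 0.0012 yaw -86.0 joint7 -1.49
[0.82, 0.12, 0.12]
[0.8, 0.19, -0.0]
[0.8, 0.16, -0.0]
[0.81, 0.13, -0.0]
[0.81, 0.1, -0.0]
[0.82, 0.07, -0.0]
[0.82, 0.05, -0.0]
[0.82, 0.02, -0.0]
```

View pics/s11.png

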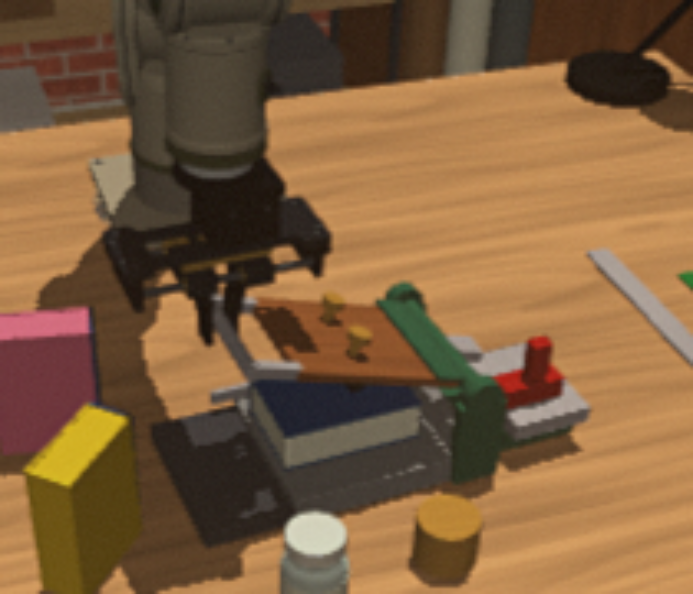

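```bash
python3 -m inch '[{"translation":[0.8,0.15,0],"spin":0},{"translation":[0.8,0.15,0],"spin":0},{"translation":[0.7,0.15,0],"spin":0},{"translation":[0.6,0.1,0],"spin":0},{"translation":[0.5,0.05,0],"spin":0}]'
python3 arc.py 1 4
```

```text
time: 25.6
ee_pos: [0.5287, -0.1108, 0.1323]
eef_rot: [-0.705, -0.019, 0.708, -0.03]
ft_force: [3.7, -3.5, -0.8]
width: 0.0141
t 25.6 pos [ 0.5287 -0.1108  0.1323] F [ 3.7 -3.5 -0.8] w 0.0141
theta 7.59 rad 0.2366 xl 0.0013 yaw -86.1 joint7 -1.49
[0.43, -0.11, 0.13]
[0.41, 0.04, -0.0]
[0.41, 0.03, -0.0]
[0.41, 0.02, -0.0]
```

```bash
python3 -m inch '[{"translation":[0.4,0,0],"spin":0},{"translation":[0.4,0,0],"spin":0},{"translation":[0.4,0,0],"spin":0}]'
python3 -m inch '[{"translation":[0.3,0,0],"spin":0},{"translation":[0.3,0,0],"spin":0}]'
python3 arc.py 1 1
```

```text
time: 25.98
ee_pos: [0.5288, -0.1124, 0.1193]
eef_rot: [-0.705, -0.018, 0.708, -0.03]
ft_force: [4.9, -3.6, -0.7]
width: 0.0142
time: 26.22
ee_pos: [0.5288, -0.113, 0.1126]
eef_rot: [-0.705, -0.018, 0.708, -0.03]
ft_force: [2.7, -2.8, -1.0]
width: 0.0142
t 26.23 pos [ 0.5288 -0.113   0.1126] F [ 2.7 -2.8 -1. ] w 0.0142
theta 2.8 rad 0.237 xl 0.0013 yaw -86.1 joint7 -1.5
[0.42, -0.19, 0.13]
```

```bash
python3 -m inch '[{"translation":[0.25,0,0],"spin":0},{"translation":[0.25,0,0],"spin":0}]'
python3 -m inch '[{"translation":[0.25,0,0],"spin":0},{"translation":[0.25,0,0],"spin":0}]'
```

```text
time: 26.48
ee_pos: [0.5288, -0.1134, 0.1071]
eef_rot: [-0.705, -0.018, 0.708, -0.03]
ft_force: [3.7, -3.5, -2.4]
width: 0.0142
time: 26.72
ee_pos: [0.5288, -0.1136, 0.1016]
eef_rot: [-0.705, -0.018, 0.708, -0.03]
ft_force: [2.6, -2.4, -1.7]
width: 0.0147
```

```bash
python3 -m inch '[{"translation":[0.2,0,0],"spin":0},{"translation":[0.2,0,0],"spin":0}]'
python3 -m inch '[{"translation":[0.2,0,0],"spin":0},{"translation":[0.2,0,0],"spin":0}]'
```

```text
time: 26.98
ee_pos: [0.5288, -0.1137, 0.0973]
eef_rot: [-0.705, -0.018, 0.708, -0.03]
ft_force: [3.5, -3.5, -1.1]
width: 0.0145
time: 27.22
ee_pos: [0.5288, -0.1137, 0.0931]
eef_rot: [-0.705, -0.018, 0.708, -0.03]
ft_force: [4.0, -3.0, -1.0]
width: 0.0146
```

```bash
python3 -m inch '[{"translation":[0.2,0,0],"spin":0},{"translation":[0.2,0,0],"spin":0}]'
python3 - <<'E'
from h import *
cv2.imwrite("pics/s12.png",cv2.resize(optics.camera("scene")[120:260,260:440,::-1],None,fx=4,fy=4))
E
```

```text
time: 27.48
ee_pos: [0.5288, -0.1136, 0.0888]
eef_rot: [-0.705, -0.018, 0.708, -0.03]
ft_force: [3.5, -2.7, -1.7]
width: 0.0145
```

View pics/s12.png

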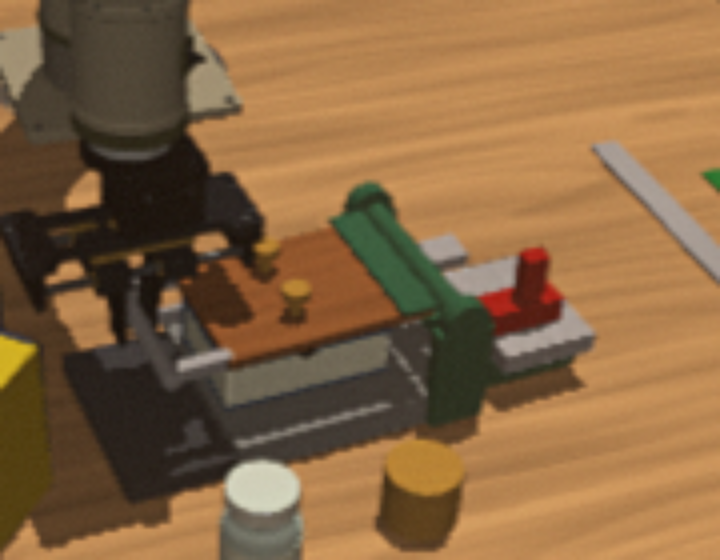

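```bash
python3 -m inch '[{"translation":[0.2,0,0],"spin":0},{"translation":[0.2,0,0],"spin":0}]'
```

```text
time: 27.78
ee_pos: [0.5288, -0.1135, 0.0843]
eef_rot: [-0.705, -0.018, 0.708, -0.03]
ft_force: [3.3, -2.8, -2.0]
width: 0.0143
```

```bash
python3 -m inch '[{"translation":[0.2,0,0],"spin":0}]'
```

```text
time: 27.9
ee_pos: [0.5288, -0.1134, 0.0822]
eef_rot: [-0.705, -0.018, 0.708, -0.03]
ft_force: [1.0, -2.0, 8.1]
width: 0.0145
```

```bash
python3 -m inch '[{"translation":[0.1,0,0],"spin":0}]'; python3 -m inch '[{"translation":[0.1,0,0],"spin":0}]'
```

```text
time: 28.02
ee_pos: [0.5289, -0.1134, 0.082]
eef_rot: [-0.705, -0.018, 0.708, -0.03]
ft_force: [-4.4, -2.4, 16.3]
width: 0.0141
time: 28.15
ee_pos: [0.5289, -0.1134, 0.082]
eef_rot: [-0.705, -0.018, 0.708, -0.031]
ft_force: [-4.4, -1.2, 14.1]
width: 0.0148
```

```bash
python3 -m inch '[{"translation":[0.1,0,0],"spin":0},{"translation":[0.1,0,0],"spin":0}]'; python3 -m inch '[{"translation":[0.1,0,0],"spin":0},{"translation":[0.1,0,0],"spin":0},{"translation":[0.1,0,0],"spin":0}]'
```

```text
time: 28.4
ee_pos: [0.5289, -0.1134, 0.082]
eef_rot: [-0.705, -0.017, 0.708, -0.031]
ft_force: [-2.6, -2.1, 11.5]
width: 0.0146
time: 28.78
ee_pos: [0.5289, -0.1135, 0.082]
eef_rot: [-0.705, -0.017, 0.708, -0.031]
ft_force: [-2.9, -1.5, 11.2]
width: 0.0145
```

```bash
python3 -m inch '[{"translation":[0.1,0,0],"spin":0},{"translation":[0.1,0,0],"spin":0},{"translation":[0.1,0,0],"spin":0}]'; python3 -m inch '[{"translation":[0.1,0,0],"spin":0},{"translation":[0.1,0,0],"spin":0},{"translation":[0.1,0,0],"spin":0}]'
```

```text
time: 29.15
ee_pos: [0.5288, -0.1135, 0.082]
eef_rot: [-0.705, -0.016, 0.708, -0.032]
ft_force: [-1.3, -2.2, 11.6]
width: 0.0145
time: 29.52
ee_pos: [0.5289, -0.1135, 0.082]
eef_rot: [-0.705, -0.016, 0.708, -0.033]
ft_force: [-1.7, -0.4, 10.8]
width: 0.0143
```

```bash
python3 -m inch '[{"translation":[0.14,0,0],"spin":0},{"translation":[0.14,0,0],"spin":0},{"translation":[0.14,0,0],"spin":0}]'
```

```text
time: 29.9
ee_pos: [0.5289, -0.1135, 0.0819]
eef_rot: [-0.705, -0.015, 0.708, -0.033]
ft_force: [-4.9, -0.9, 16.7]
width: 0.0141
```

```bash
python3 -m inch '[{"translation":[0.14,0,0],"spin":0},{"translation":[0.14,0,0],"spin":0},{"translation":[0.14,0,0],"spin":0}]';python3 -m inch '[{"translation":[0.14,0,0],"spin":0},{"translation":[0.14,0,0],"spin":0},{"translation":[0.14,0,0],"spin":0}]';python3 -m inch '[{"translation":[0.14,0,0],"spin":0},{"translation":[0.14,0,0],"spin":0},{"translation":[0.14,0,0],"spin":0}]';python3 -m inch '[{"translation":[0.14,0,0],"spin":0},{"translation":[0.14,0,0],"spin":0}]'
```

```text
time: 30.28
ee_pos: [0.5289, -0.1135, 0.0818]
eef_rot: [-0.705, -0.014, 0.708, -0.034]
ft_force: [-5.5, -0.7, 16.1]
width: 0.0146
time: 30.65
ee_pos: [0.5289, -0.1135, 0.0818]
eef_rot: [-0.705, -0.014, 0.708, -0.035]
ft_force: [-4.1, -1.2, 15.8]
width: 0.0145
time: 31.02
ee_pos: [0.5289, -0.1135, 0.0818]
eef_rot: [-0.705, -0.013, 0.708, -0.035]
ft_force: [-4.6, -0.8, 14.8]
width: 0.0146
time: 31.28
ee_pos: [0.5289, -0.1135, 0.0818]
eef_rot: [-0.705, -0.012, 0.708, -0.036]
ft_force: [-5.3, -0.8, 16.0]
width: 0.0142
```

```bash
python3 -m inch '[{"translation":[0.03,0,0],"spin":0},{"translation":[0,0,0],"spin":0}]'; python3 -m inch '[{"translation":[0,0,0],"spin":0},{"translation":[0,0,0],"spin":0},{"translation":[0,0,0],"spin":0},{"translation":[0,0,0],"spin":0},{"translation":[0,0,0],"spin":0}]' 0.3
python3 go.py
```

```text
time: 31.52
ee_pos: [0.5288, -0.1135, 0.0821]
eef_rot: [-0.705, -0.012, 0.708, -0.036]
ft_force: [3.7, -2.5, -1.0]
width: 0.0147
time: 32.15
ee_pos: [0.527, -0.1122, 0.0807]
eef_rot: [-0.703, -0.013, 0.71, -0.036]
ft_force: [-0.1, -0.0, 0.3]
width: 0.0558
t 32.15 pos [ 0.527  -0.1122  0.0807] F [-0.1 -0.   0.3] w 0.0558
[[-0.008, 0.069, -0.998], [-0.032, -0.997, -0.069], [-0.999, 0.032, 0.01]]
tool-y yaw -86.0
```

```bash
python3 -m inch '[{"translation":[-1,0,0],"spin":0},{"translation":[-2,0,0],"spin":0},{"translation":[-3,0,0],"spin":0},{"translation":[-5,0,0],"spin":0},{"translation":[-5,0,0],"spin":0},{"translation":[-5,0,2],"spin":0},{"translation":[-3,0,4],"spin":0},{"translation":[0,0,4],"spin":0},{"translation":[0,0,0],"spin":0}]'
python3 - <<'E'
from h import *
cv2.imwrite("pics/sF.png",optics.camera("scene")[:,:,::-1])
cv2.imwrite("pics/sFc.png",cv2.resize(optics.camera("scene")[120:260,240:440,::-1],None,fx=3.9,fy=3.9))
cv2.imwrite("pics/tF.png",optics.camera("top")[:,:,::-1])
st()
E
```

```text
time: 33.28
ee_pos: [0.4263, -0.11, 0.3359]
eef_rot: [-0.705, -0.014, 0.708, -0.037]
ft_force: [0.9, 0.2, -1.1]
width: 0.0607
t 33.42 pos [ 0.4282 -0.1095  0.3346] F [-0.2  0.1  0.3] w 0.0608
```

View pics/sFc.png

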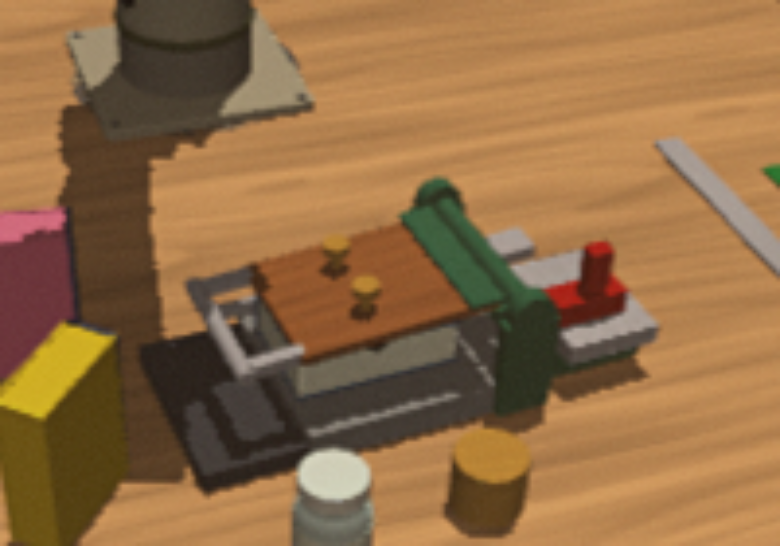

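View pics/tF.png

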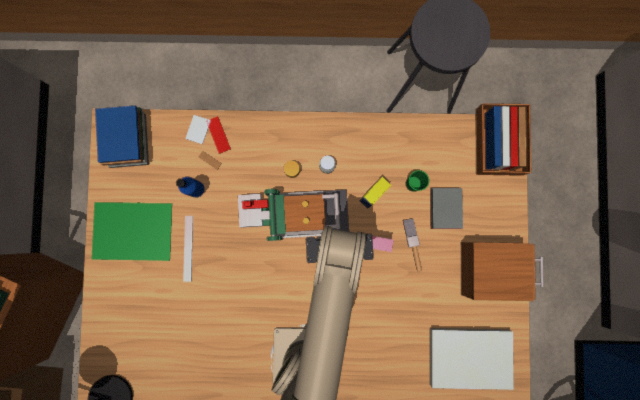

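View pics/sF.png

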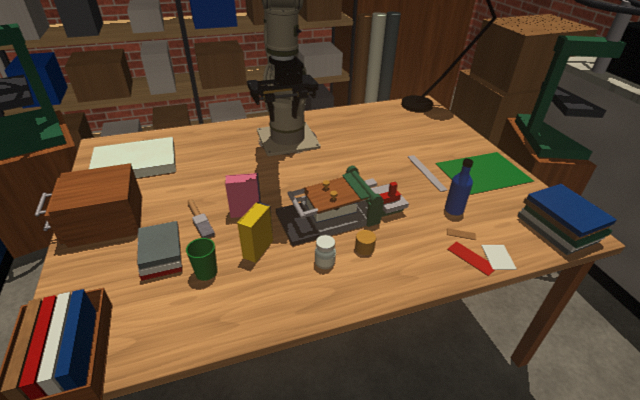

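The pictures show the board lying on the book, centred at about scene (335,195), the catch aside at scene (392,190), every other object at its starting pixels, and the arm clear. Handing in.

```bash
python3 -c "
from bench import close_job; print(close_job())"
```

```text
the job is handed in; nothing more can be done
None
```

The whole job is done and handed in at about 33 s of the 72 s allowed. No verdict was reported.

- **Book:** It tipped over the step and fell flat. It landed hanging about 26 mm out over the ledge, so I pushed it fully onto the bed.
- **Catch:** I dragged the catch about 45 mm until it hit its end stop, where the force rose to 22 N, and left it there.
- **Regrip:** I lowered the board partway to about 47°. I then raised it back to 74°, where friction holds it, and took the handle nearer its -x end, so the gripper would stay clear of the yellow look-alike.
- **Lowering:** I kept hold of the handle all the way down, and contact with the book was felt with the handle about 82 mm above the table.
- **Pressing:** The first hold of about 1.4 s gave only 11 to 12 N. I raised it and held a measured 15 to 17 N for about 1.4 s more before letting go. The highest downward force I read was 16.7 N, but I only read the force at the end of each call, so short peaks in between would not show.

The last pictures show the board resting on the book, the catch aside, the other objects where they started, and the arm clear with near-zero force.

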